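# Nest a tube in the brazing fixture and lock its sliding stop with the wing nut

### The arm

A 6-joint arm with a two-finger parallel gripper is mounted at the origin on the work surface. World frame = base frame: x ahead of the robot, y to its left, z up, the work surface at z = 0. Lengths are in m, angles in degrees, forces in N, time in s.
With the tool pointing down it reaches from about 0.325 to 0.775 m from the base axis. Payload 5.5 kg.
Tool frame: the origin (TCP) lies at the very end of the fingers, on their centre line; the grasp point (between the pads) lies 19 mm behind it; z points along the fingers, y is the line along which they close (so a half turn about z gives the same grasp; the last joint's range is limited). The gripper opens to 88 mm and grips with 3 to 60 N. Pads are 20 mm wide; open, the fingers measure 115 mm over their backs; the gripper's body (75 mm by 178 mm) begins 61 mm behind the grasp point.
Start: joints at [-70.743, 5.22, 70.514, -0, 104.267, -3.249], TCP at [0.23, -0.554, 0.223] pointing down, gripper open.
Joint ranges: [-164.24, 164.24], [-49.07, 125.15], [9.68, 141.18], [-86.29, 266.29], [3.28, 154.24], [-151.56, 151.56]. Speed limits (degrees/s): [147.25, 147.25, 172.46, 180, 180, 180].

### API

Orientations are given as [roll, pitch, yaw] about the fixed x, y, z axes, in that order (R = Rz(yaw) Ry(pitch) Rx(roll)).
In Python, from plant import * gives the robot as it stands.
- The arm moves only by the tool arm_command, never from a script. Its argument "motion" is a list that holds one entry, the list of rows, each a list of 7 numbers: the shift along the tool's x, y, z in m, then the turn, a rotation vector about the tool's x, y, z in degrees, then the opening, from 0 (shut) to 1 (fully open). In form: [[[tx, ty, tz, ax, ay, az, hand], ...]]. A call has 1 to 10 rows; each row shifts and turns the commanded pose from where the row before left it, along the tool's axes as they then stand; what a row does not reach is not made up. A row lasts 1/12 s, in which the tool goes at most 41.7 mm and 7.16 degrees, less where a joint would pass 70% of its speed; a pose out of reach is approached as far as the arm can. A call is refused whole if a number of a shift passes 0.0417 or a number of a turn 7.16, either way. A call with a gripper value outside its range is refused whole. The fingers move at their own pace and stop on an object; "grip_force" is the grip in N (left out, the last holds). Time passes only in rows, so rows that do not move let the fingers close. It gives the time, the measured TCP pose, the force, the opening and the grip force at its end, in the units of the state.
- sense(): the state, without advancing time (a new reading comes with each control period).
- snapshot(name): name is "side" or "top"; returns (picture, depth): 384x512x3 uint8, red, green, blue; 384x512 float32, m along the optical axis (not along the pixel's ray), 0 where there is no reading.
- get_calibration(name): a dict with "K" (3x3 intrinsics, pixels), "rvec" (rotation vector, rad) and "tvec" (3), from world to camera coordinates, as OpenCV has them. Camera axes: x right, y down, z forward; pixel columns grow to the right and rows downward; lengths in m; the calibration is good to about 2 mm. A picture is of the moment at which its call begins. get_calibration takes no time and is no camera call.
- job_done(): hands the job in; it is judged then, once.
The state is a dict: "clock": time; "joint_pos": joint angles; "joint_vel": joint speeds; "tau": joint torques, N m; "ee_pos": TCP position; "tcp_rot": TCP orientation; "ft_force": force on the tool from outside, world axes, zero at the start; "ft_torque": the same for the moment, N m; "grip_width": opening from 0.0 (shut) to 1.0 (fully open); "grip_force": force on a finger pad.
Only numpy, scipy, OpenCV 4.12 (cv2) and the standard library are available. Lean on these libraries where they do the work, as an engineer would, in place of code of your own. Each camera call takes 0.05 s, during which the arm holds its last target. There are 200 camera calls.

### The job

Get the steel tube ready for brazing: slide the yellow stop up so that the tube sits butted, without play, between the fixed end plate and the stop, and do not squeeze it hard. Then lock the stop there by turning the brass wing nut clockwise, in short arcs between the two torch-rest posts, until it is snug, finger-tight and no more. Do not bang the posts or disturb the things lying around the fixture, and finish with the tube still nested and the robot clear.

Things in the scene. Friction and masses are not known exactly. Their poses are not given: they have to be found in the camera images.
- fixture: Brazing fixture, bolted down: blue base 210 x 400 x 10 mm with a low steel channel, 66 mm wide inside, running along the fixture's y. Origin on the bench under mid-channel, z up. The channel's floor is 15 mm, its flanges 27 mm above the bench; the end plate's inner face is at y = -160 mm; two strips 33 mm apart, 10 mm high (y = -160 to -35), keep the tube on x = 0; the nut's stud is at y = +85.
- posts: Two steel torch-rest posts, one on each side of the nut at x = +85 and -85 mm from its axis in the fixture's frame (same y as the nut): rods 16 mm thick with small forks 44 mm wide along y on top, 190 mm above the bench. A gripper's body between them can turn only part of the way round. Origin on the base plate midway between them, 10 mm above the bench. Fixed; not to be banged.
- nut_wings (a point): Brass wing nut: point on its axis at mid-height of the wings, 23 mm above its underside (about 47 mm above the bench). Wings 50 mm tip to tip, 8 mm thick, flat-sided and flat-tipped (can be pinched either way), solid across the axis up to 24 mm, reaching 11 to 35 mm above the underside. Hub 21 mm wide, top at 15 mm; washer 40 mm. x runs along the wings, y across their thickness.
- wingnut: The same nut; origin at its underside. Clockwise from above tightens and sinks it 3 mm a turn. It first turns freely (drag about 0.02 N m) for roughly 0.1 to 0.5 turn, exactly how far is not known; once its washer meets the stop's foot the torque rises, roughly 0.3 N m per rad. Snug (finger-tight): the turning torque first reaches 0.2 to 0.3 N m; half a turn beyond that is overtight.
- stop: Yellow steel stop, 0.8 kg, loose on the channel's floor guided by the channel with 1.5 mm play each side. Foot 63 x 130 x 8 mm, slotted for the stud; front plate 63 wide, 8 thick, 72 mm high. Origin: underside, centre line, in the plane of the front face; axes as the fixture's, foot to +y. Starts 20 to 34 mm short; slides to -y; home, the face is at y = -20 mm in the fixture's frame.
- stop_plate (a point): Where to grasp the stop's upright plate: middle of its 8 mm thickness (along the fixture's y), 69 mm above the bench, 18 mm below the plate's top edge, 24 mm above the top of the tube.
- stop_face (a point): Point on the stop's front face, centre line, 15 mm above the channel's floor, where the tube butts.
- tube: The same tube as tube_center; origin at the centre of its underside, y along its length.
- tube_center (a point): Centre of the loose steel square tube, 30 x 30 x 140 mm, 0.25 kg, lying in the channel along the fixture's y. It starts 4 to 14 mm short of the end plate and is pushed home by the stop (sliding both takes about 5 to 9 N). Home, its centre is at y = -90 mm in the fixture's frame.
- tin_center (a point): Bystander: centre of a red flux tin, 66 mm across, 55 mm high, standing on the bench. Leave it alone.
- brush: Bystander: brush 170 mm long, lying on the bench. Leave it alone.
- offcut_center (a point): Bystander: centre of a copper-coloured square tube offcut, 25 x 25 x 70 mm, lying on the bench. Leave it alone.
There are look-alikes about, which are no part of the job. Of the things shaped like the stop, the yellow one is meant.

How it is judged:
By the outcome, as a careful person would: the job done as asked, in the order asked, and still so for the second after the job is handed in, with the robot touching nothing.
It also fails if it takes over 72 s, if anything falls off the work surface, if the arm or the gripper's body presses on something with over 40 N, if the wrist force passes 120 N, or if a joint passes its speed limit or range.

## Working session

There is one attempt and no reset: what is moved stays moved. The work goes in short steps, Python scripts to look and compute and a tool call to move; the robot and the scene stay as the last step left them, time stands still between calls to the robot, and variables do not carry over. Pictures are saved under pics/ and viewed, at most 10 in all, crops included, and the job is handed in when it is done.

Besides the shell and the picture viewer there is one more tool, called after ">>>" as a command line: name --argument value ..., lists and objects as JSON in quotes. arm_command: Moves the arm, as the interface text tells. Its arguments: {"type":"object","properties":{"motion":{"type":"array","items":{"type":"array","items":{"type":"array","items":{"type":"number"}}}},"grip_force":{"type":"number"}},"required":["motion"]}

```bash
mkdir -p pics; ls; python3 - <<'E'
from plant import *
import cv2,numpy as np
for n in("side","top"):
    im,d=snapshot(n); cv2.imwrite(f"pics/{n}0.png",im[:,:,::-1]); np.save(f"pics/{n}0.npy",d)
    c=get_calibration(n); print(n,c)
print(sense())
E
```

```text
pics
side {'K': array([[375.29342985,   0.        , 254.00407704],
       [  0.        , 375.29342985, 187.9443751 ],
       [  0.        ,   0.        ,   1.        ]]), 'rvec': array([ 2.3489353 , -0.17236306,  0.09226626]), 'tvec': array([-0.57080896,  0.06997716,  0.83341659])}
top {'K': array([[404.0214684 ,   0.        , 260.51199794],
       [  0.        , 404.0214684 , 192.65845235],
       [  0.        ,   0.        ,   1.        ]]), 'rvec': array([ 2.18564746, -2.13387683,  0.04842476]), 'tvec': array([-0.06340245,  0.57505593,  0.90330464])}
{'clock': 0.1, 'joint_pos': array([-7.07434329e+01,  5.25799628e+00,  7.05732188e+01,  1.64468327e-05,
        1.04267928e+02, -3.24824407e+00]), 'joint_vel': array([-0.03231389, -0.10440656, -0.24002314, -0.03889692, -0.07378393,
       -0.02011909]), 'tau': array([ 1.37919884e-03, -4.47857952e+01, -4.07569742e+01,  6.97913859e-02,
        2.84405571e-02, -1.18967569e-04]), 'ee_pos': array([ 0.22957139, -0.55405606,  0.22164566]), 'tcp_rot': array([-1.79901017e+02, -5.63359931e-03,  2.25048103e+01]), 'ft_force': array([-0.58104457, -0.12475303, -0.49077814]), 'ft_torque': array([-0.01672372, -0.0150782 ,  0.00114885]), 'grip_force': 0.0, 'grip_width': 0.9997842357708747}
```

View pics/side0.png

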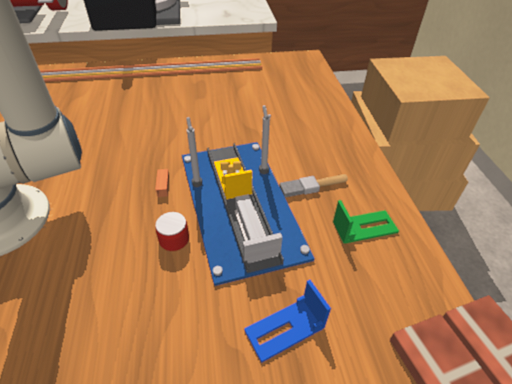

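View pics/top0.png

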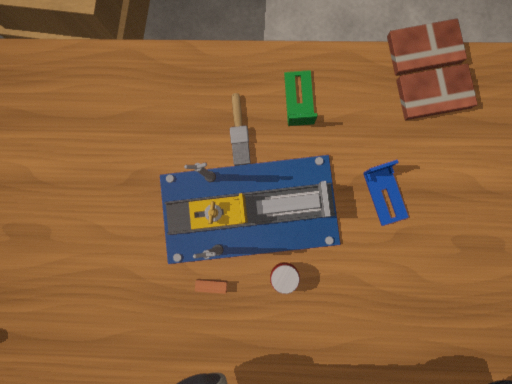

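The look-alikes for the stop are yellow at top (220,212) / side (236,178), green at top (300,98) / side (365,225), and blue at top (387,195) / side (290,325). I choose the yellow one, which sits in the channel. The base corner screws are at top (170,178), (319,160), (329,240) and (177,257). I'll check the choice in an enlarged crop of both views.

```bash
python3 - <<'E'
import cv2,numpy as np
t=cv2.imread("pics/top0.png")[145:270,155:345]; s=cv2.imread("pics/side0.png")[100:290,170:320]
cv2.imwrite("pics/topc.png",cv2.resize(t,None,fx=4,fy=4,interpolation=cv2.INTER_CUBIC))
cv2.imwrite("pics/sidec.png",cv2.resize(s,None,fx=3,fy=3,interpolation=cv2.INTER_CUBIC))
E
```

```text
(no output)
```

View pics/topc.png

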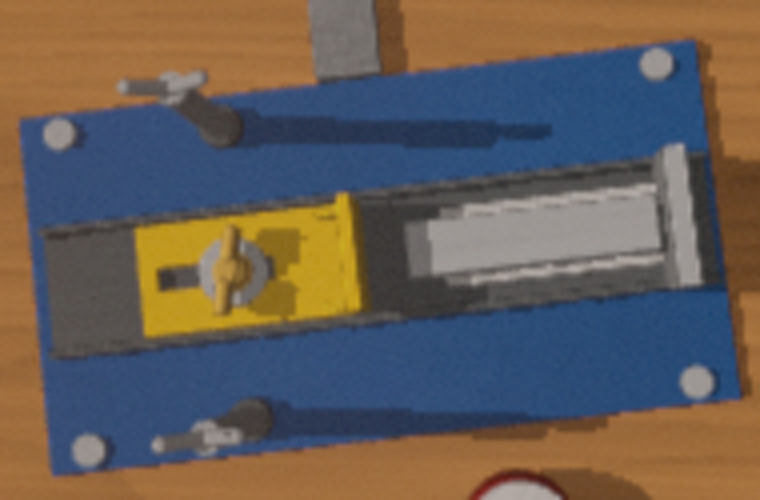

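View pics/sidec.png

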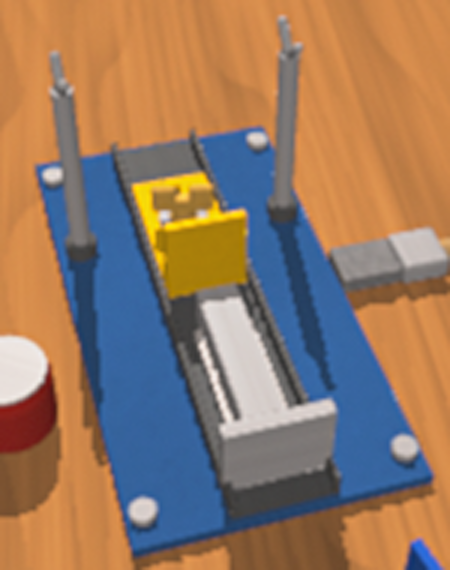

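Both crops show the yellow stop in the channel with its plate facing the tube, and the brass nut on its foot at top crop (232,270). The base corners and nut tips are readable in both views.

```bash
cat > h.py <<'E'
import cv2,numpy as np
from plant import *
def cam(n):
    c=get_calibration(n);R=cv2.Rodrigues(c["rvec"])[0];return c["K"],R,c["tvec"]
def ray(n,uv):
    K,R,t=cam(n);d=R.T@np.linalg.solve(K,[uv[0],uv[1],1]);return -R.T@t,d
def onz(n,uv,z):
    o,d=ray(n,uv);return o+d*(z-o[2])/d[2]
def tri(a,b):
    o,d=ray("top",a);p,e=ray("side",b);s=np.linalg.lstsq(np.c_[d,-e],p-o,rcond=None)[0]
    A=o+d*s[0];B=p+e*s[1];return (A+B)/2,np.linalg.norm(A-B)
T=lambda u,v:(155+u/4-.375,145+v/4-.375)
S=lambda u,v:(170+u/3-.33,100+v/3-.33)
E
python3 - <<'E'
from h import *
np.set_printoptions(precision=4,suppress=True)
# order: fixture (x,y): top view left edge = +y. 
tc=[(22,120),(695,42),(742,397),(55,473)]
sc=[(265,128),(430,480),(135,553),(38,168)]
P=np.array([onz("top",T(*c),.01) for c in tc]);Q=np.array([onz("side",S(*c),.01) for c in sc])
print(P,Q,sep="\n"); print([tri(T(*a),S(*b)) for a,b in zip(tc,sc)])
for W in(P,Q,(P+Q)/2):
    c=W.mean(0); y=(W[0]+W[3]-W[1]-W[2])[:2]; x=(W[1]+W[0]-W[2]-W[3])[:2]
    print(c,np.degrees(np.arctan2(y[1],y[0]))-90,np.degrees(np.arctan2(x[1],x[0])), np.linalg.norm(y)/2,np.linalg.norm(x)/2)
# nut, plate
for a,b in [((232,270),(181,202)),((345,195),(243,213)),((360,312),(166,228))]:
    print(tri(T(*a),S(*b)),onz("top",T(*a),.047),onz("top",T(*a),.087))
a,b=onz("top",T(232,228),.055),onz("top",T(221,313),.055);print(a,b,np.degrees(np.arctan2(*(a-b)[1::-1])))
d=np.load("pics/top0.npy")
for p in [(232,270),(352,250)]:
    u,v=T(*p);u=int(round(u));v=int(round(v)); z=d[v,u];K,R,t=cam("top");print(R.T@(z*np.linalg.solve(K,[u,v,1])-t))
E
```

```text
[[ 0.6148  0.1886  0.01  ]
 [ 0.6687 -0.2049  0.01  ]
 [ 0.4642 -0.234   0.01  ]
 [ 0.4099  0.1598  0.01  ]]
[[ 0.6167  0.1833  0.01  ]
 [ 0.6658 -0.2097  0.01  ]
 [ 0.4651 -0.2367  0.01  ]
 [ 0.4113  0.154   0.01  ]]
[(array([0.6167, 0.1901, 0.0046]), np.float64(0.002456993451779218)), (array([ 0.6689, -0.2056,  0.0035]), np.float64(0.0020555396981862977)), (array([ 0.4646, -0.2345,  0.0064]), np.float64(0.0009497068183412142)), (array([0.41  , 0.1614, 0.004 ]), np.float64(0.0013280930119462173))]
[ 0.5394 -0.0226  0.01  ] 7.824333786986642 8.047666314783896 0.39736918379977304 0.20672545210778084
[ 0.5397 -0.0273  0.01  ] 7.4804382878896405 7.887088752950845 0.39524724198390127 0.20504363961857253
[ 0.5396 -0.0249  0.01  ] 7.652846366297595 7.967705462227186 0.39630642826522117 0.20588434372381034
(array([0.5278, 0.0561, 0.0427]), np.float64(0.0014967473921118086)) [0.5284 0.0554 0.047 ] [0.5271 0.049  0.087 ]
(array([ 0.568 , -0.01  ,  0.0852]), np.float64(0.001459688131052623)) [ 0.5718 -0.0067  0.047 ] [ 0.5686 -0.0102  0.087 ]
(array([ 0.5078, -0.0201,  0.0868]), np.float64(0.002714820744633498)) [ 0.5068 -0.0169  0.047 ] [ 0.5065 -0.02    0.087 ]
[0.5514 0.0549 0.055 ] [0.5042 0.0594 0.055 ] -5.371957858863866
[0.5286 0.054  0.0501]
[ 0.5394 -0.0158  0.0898]
```

>>> arm_command --motion '[[[0,0,-0.01,0,0,4.9,0],[0,0,-0.01,0,0,4.9,0],[0,0,-0.01,0,0,4.9,0],[0.0223,-0.0308,0,0,0,0,0],[0.0223,-0.0308,0,0,0,0,0],[0.0223,-0.0308,0,0,0,0,0],[0.0223,-0.0308,0,0,0,0,0],[0.0223,-0.0308,0,0,0,0,0],[0.0223,-0.0308,0,0,0,0,0],[0.0223,-0.0308,0,0,0,0,0]]]' --grip_force 10

```text
clock: 0.93
ee_pos: [0.3554, -0.3177, 0.2522]
tcp_rot: [-180.0, 0.0, 7.8]
ft_force: [0.8, -0.2, -0.4]
grip_width: 0.283
grip_force: 0.0
```

>>> arm_command --motion '[[[0.0223,-0.0308,0,0,0,0,0],[0.0223,-0.0308,0,0,0,0,0],[0.0223,-0.0308,0,0,0,0,0],[0.0223,-0.0308,0,0,0,0,0],[0.0223,-0.0308,0,0,0,0,0],[0.0223,-0.0308,0,0,0,0,0],[0.0223,-0.0308,0,0,0,0,0],[0.0223,-0.0308,0,0,0,0,0],[0.0223,-0.0308,0,0,0,0,0],[0.0223,-0.0308,0,0,0,0,0]]]'

```text
clock: 1.77
ee_pos: [0.5345, 0.0179, 0.2522]
tcp_rot: [-180.0, 0.0, 7.8]
ft_force: [0.6, -1.3, -0.3]
grip_width: 0.007
grip_force: 0.0
```

>>> arm_command --motion '[[[0,0,0,0,0,0,0],[0,0,0,0,0,0,0],[0,0,0,0,0,0,0]]]'

```text
clock: 2.02
ee_pos: [0.5339, 0.0157, 0.2522]
tcp_rot: [180.0, 0.1, 7.8]
ft_force: [1.0, -0.2, 0.1]
grip_width: 0.009
grip_force: 0.0
```

>>> arm_command --motion '[[[0,0,0.03,0,0,0,0],[0,0,0.03,0,0,0,0],[0,0,0.03,0,0,0,0],[0,0,0.03,0,0,0,0],[0,0,0.025,0,0,0,0],[0,0,0.02,0,0,0,0],[0,0,0.015,0,0,0,0],[0,0,0.012,0,0,0,0],[0,0,0,0,0,0,0],[0,0,0,0,0,0,0]]]'

```text
clock: 2.85
ee_pos: [0.5338, 0.015, 0.0607]
tcp_rot: [180.0, 0.0, 7.7]
ft_force: [0.4, -0.0, 0.4]
grip_width: 0.004
grip_force: 0.0
```

```bash
python3 - <<'E'
from h import *
s=sense();print(s["ee_pos"],s["ft_force"],s["ft_torque"])
im,d=snapshot("side");a=im[100:290,170:320,::-1]
im,d=snapshot("top");b=im[145:270,155:345,::-1]
a=cv2.resize(a,None,fx=2.5,fy=2.5,interpolation=cv2.INTER_CUBIC);b=cv2.resize(b,(405,266),interpolation=cv2.INTER_CUBIC)
c=np.zeros((475,790,3),np.uint8);c[:475,:375]=a;c[:266,380:785]=b;cv2.imwrite("pics/push0.png",c)
E
```

```text
[0.53382152 0.01499507 0.06073425] [ 0.44045796 -0.01619552  0.35106625] [-0.03890118 -0.03006792  0.00381862]
```

View pics/push0.png

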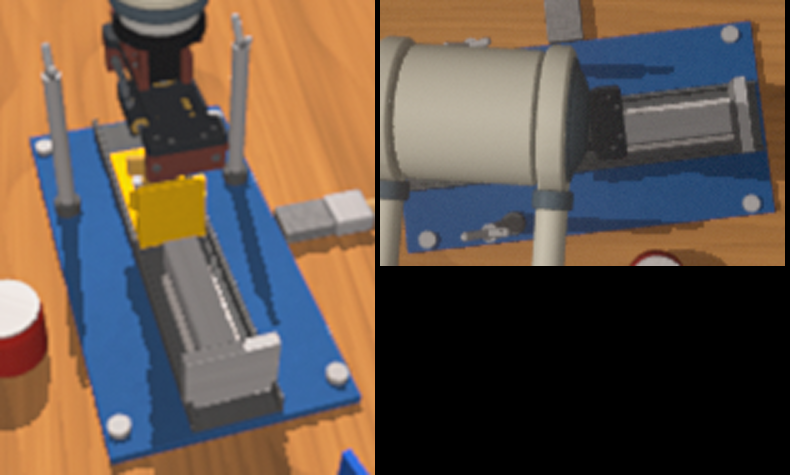

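The fingers are down behind the plate, centred in the channel. Now I push towards -y (tool +y).

>>> arm_command --motion '[[[0,0.003,0,0,0,0,0],[0,0.003,0,0,0,0,0],[0,0.003,0,0,0,0,0],[0,0.003,0,0,0,0,0],[0,0.003,0,0,0,0,0],[0,0.003,0,0,0,0,0],[0,0.002,0,0,0,0,0]]]'

```text
clock: 3.53
ee_pos: [0.5368, -0.0022, 0.0609]
tcp_rot: [-179.8, -0.0, 7.9]
ft_force: [-1.5, 11.2, 1.7]
grip_width: 0.004
grip_force: 5.4
```

>>> arm_command --motion '[[[0,0.002,0,0,0,0,0],[0,0.002,0,0,0,0,0],[0,0.002,0,0,0,0,0]]]'

```text
clock: 3.78
ee_pos: [0.5373, -0.0058, 0.0609]
tcp_rot: [-179.5, -0.0, 7.9]
ft_force: [-2.6, 16.3, 3.5]
grip_width: 0.003
grip_force: 8.2
```

>>> arm_command --motion '[[[0,0,0,0,0,0,0],[0,0,0,0,0,0,0]]]'

```text
clock: 3.95
ee_pos: [0.5374, -0.0063, 0.0609]
tcp_rot: [-179.6, -0.0, 7.9]
ft_force: [-2.3, 13.1, 3.3]
grip_width: 0.005
grip_force: 6.6
```

>>> arm_command --motion '[[[0,0.002,0,0,0,0,0],[0,0.002,0,0,0,0,0]]]'

```text
clock: 4.12
ee_pos: [0.5379, -0.0097, 0.0609]
tcp_rot: [-179.6, -0.0, 8.0]
ft_force: [-2.2, 14.1, 3.6]
grip_width: 0.006
grip_force: 7.0
```

>>> arm_command --motion '[[[0,0.0015,0,0,0,0,0],[0,0.0015,0,0,0,0,0],[0,0.0015,0,0,0,0,0],[0,0.0015,0,0,0,0,0]]]'

```text
clock: 4.45
ee_pos: [0.5389, -0.0167, 0.0609]
tcp_rot: [-179.7, -0.0, 7.9]
ft_force: [-1.4, 11.3, 2.6]
grip_width: 0.008
grip_force: 5.7
```

```bash
python3 - <<'E'
from h import *
s=sense();print(s["ee_pos"],s["ft_force"],s["ft_torque"])
im,d=snapshot("side");a=im[140:290,190:320,::-1]
cv2.imwrite("pics/push1.png",cv2.resize(a,None,fx=4,fy=4,interpolation=cv2.INTER_CUBIC))
E
```

```text
[ 0.53890244 -0.01666747  0.06091351] [-1.37259131 11.32359834  2.60948578] [1.72041491 0.30222311 0.03626094]
```

View pics/push1.png

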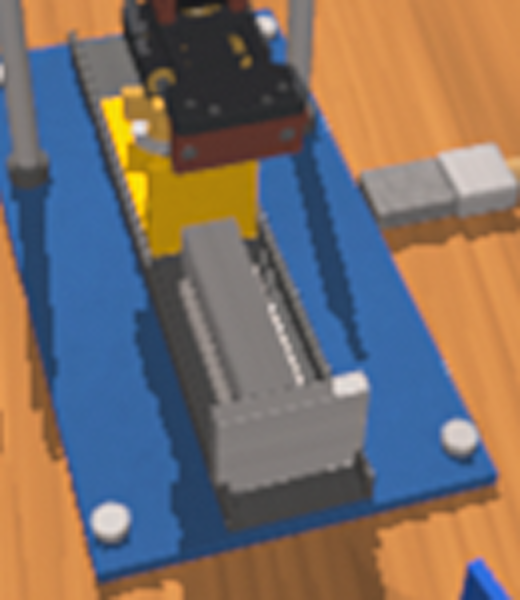

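The stop's face meets the tube's rear end at crop (210,225), and the tube is still a little short of the end plate. I'll go on gently.

>>> arm_command --motion '[[[0,0.001,0,0,0,0,0],[0,0.001,0,0,0,0,0],[0,0.001,0,0,0,0,0]]]'

```text
clock: 4.75
ee_pos: [0.5393, -0.0199, 0.0609]
tcp_rot: [-179.7, -0.0, 7.9]
ft_force: [-1.6, 10.6, 2.1]
grip_width: 0.006
grip_force: 5.4
```

>>> arm_command --motion '[[[0,0.0008,0,0,0,0,0],[0,0.0008,0,0,0,0,0]]]'

```text
clock: 4.92
ee_pos: [0.5396, -0.0215, 0.0609]
tcp_rot: [-179.7, -0.0, 7.9]
ft_force: [-2.3, 10.4, 1.8]
grip_width: 0.008
grip_force: 5.3
```

>>> arm_command --motion '[[[0,0.0005,0,0,0,0,0],[0,0.0005,0,0,0,0,0]]]'

```text
clock: 5.08
ee_pos: [0.5397, -0.0226, 0.0609]
tcp_rot: [-179.7, -0.0, 7.9]
ft_force: [-2.0, 9.7, 3.3]
grip_width: 0.007
grip_force: 5.2
```

>>> arm_command --motion '[[[0,0.0005,0,0,0,0,0],[0,0.0005,0,0,0,0,0]]]'

```text
clock: 5.25
ee_pos: [0.5398, -0.0236, 0.0609]
tcp_rot: [-179.7, -0.0, 7.9]
ft_force: [-1.1, 10.0, 2.6]
grip_width: 0.004
grip_force: 5.2
```

>>> arm_command --motion '[[[0,0.0005,0,0,0,0,0],[0,0.0005,0,0,0,0,0]]]'

```text
clock: 5.42
ee_pos: [0.54, -0.0247, 0.0609]
tcp_rot: [-179.7, -0.0, 7.9]
ft_force: [-0.9, 10.5, 2.0]
grip_width: 0.0
grip_force: 5.1
```

>>> arm_command --motion '[[[0,0.0005,0,0,0,0,0],[0,0.0005,0,0,0,0,0]]]'

```text
clock: 5.58
ee_pos: [0.5401, -0.0255, 0.0609]
tcp_rot: [-179.7, -0.0, 7.9]
ft_force: [-1.3, 12.4, 3.5]
grip_width: 0.005
grip_force: 6.2
```

>>> arm_command --motion '[[[0,0.0005,0,0,0,0,0],[0,0.0005,0,0,0,0,0]]]'

```text
clock: 5.75
ee_pos: [0.5401, -0.0255, 0.0609]
tcp_rot: [-179.6, -0.0, 7.9]
ft_force: [-3.6, 15.1, 3.0]
grip_width: 0.001
grip_force: 7.8
```

>>> arm_command --motion '[[[0,0.0005,0,0,0,0,0],[0,0.0005,0,0,0,0,0]]]'

```text
clock: 5.92
ee_pos: [0.5403, -0.0267, 0.0609]
tcp_rot: [-179.6, -0.0, 7.9]
ft_force: [-1.8, 12.0, 2.2]
grip_width: 0.007
grip_force: 6.5
```

>>> arm_command --motion '[[[0,0.0005,0,0,0,0,0],[0,0.0005,0,0,0,0,0]]]'

```text
clock: 6.08
ee_pos: [0.5404, -0.0278, 0.0609]
tcp_rot: [-179.6, -0.0, 7.9]
ft_force: [-1.3, 12.2, 3.6]
grip_width: 0.004
grip_force: 6.4
```

>>> arm_command --motion '[[[0,0.0005,0,0,0,0,0],[0,0.0005,0,0,0,0,0]]]'

```text
clock: 6.25
ee_pos: [0.5406, -0.0289, 0.0609]
tcp_rot: [-179.6, -0.0, 7.9]
ft_force: [-1.1, 12.1, 2.5]
grip_width: 0.006
grip_force: 6.3
```

```bash
python3 - <<'E'
from h import *
s=sense();print(s["ee_pos"],s["ft_force"],s["ft_torque"])
im,d=snapshot("side");a=im[140:290,190:320,::-1]
im,d=snapshot("top");b=im[175:235,240:345,::-1]
a=cv2.resize(a,(312,360),interpolation=cv2.INTER_CUBIC);b=cv2.resize(b,(480,274),interpolation=cv2.INTER_CUBIC)
c=np.zeros((360,795,3),np.uint8);c[:,:312]=a;c[:274,315:795]=b;cv2.imwrite("pics/push2.png",c)
E
```

```text
[ 0.54055668 -0.02888821  0.06086176] [-1.08202068 12.12481731  2.49375398] [ 1.82549053  0.27115927 -0.01299077]
```

View pics/push2.png

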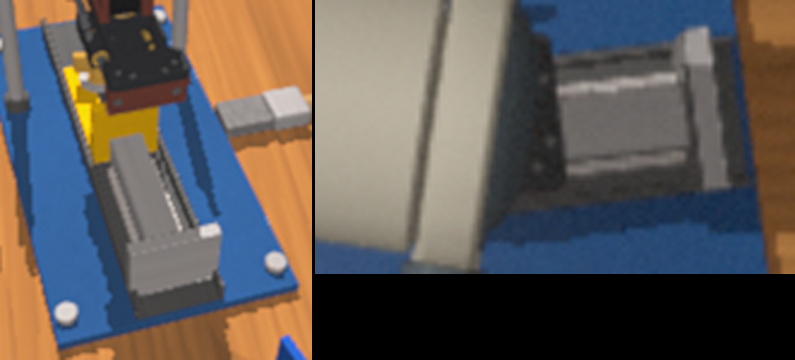

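>>> arm_command --motion '[[[0,0.0005,0,0,0,0,0],[0,0.0005,0,0,0,0,0]]]'

```text
clock: 6.52
ee_pos: [0.5407, -0.0296, 0.0609]
tcp_rot: [-179.6, -0.0, 8.0]
ft_force: [-2.8, 15.8, 3.5]
grip_width: 0.003
grip_force: 8.2
```

>>> arm_command --motion '[[[0,0.0005,0,0,0,0,0],[0,0.0005,0,0,0,0,0]]]'

```text
clock: 6.68
ee_pos: [0.5407, -0.0296, 0.0609]
tcp_rot: [-179.5, -0.0, 8.0]
ft_force: [-3.9, 16.8, 4.8]
grip_width: 0.006
grip_force: 9.3
```

>>> arm_command --motion '[[[0,0.0005,0,0,0,0,0],[0,0.0005,0,0,0,0,0]]]'

```text
clock: 6.85
ee_pos: [0.5407, -0.0296, 0.0609]
tcp_rot: [-179.4, -0.0, 8.0]
ft_force: [-3.7, 20.7, 3.3]
grip_width: 0.006
grip_force: 10.9
```

>>> arm_command --motion '[[[0,-0.004,0,0,0,0,0],[0,-0.006,0,0,0,0,0],[0,-0.008,0,0,0,0,0],[0,-0.003,-0.02,0,0,0,0],[0,0,-0.035,0,0,0,0],[0,0,-0.04,0,0,0,0],[0,0,-0.04,0,0,0,0],[0,0,-0.035,0,0,0,0],[-0.01,0.02,-0.02,0,0,0,0.2],[-0.01,0.038,0,0,0,0,0.4]]]'

```text
clock: 7.68
ee_pos: [0.5278, -0.0728, 0.2575]
tcp_rot: [179.9, -0.6, 8.1]
ft_force: [0.1, -0.1, 0.1]
grip_width: 0.122
grip_force: 0.0
```

>>> arm_command --motion '[[[-0.01,0.038,0,0,0,0,0.6],[-0.01,0.038,0,0,0,0,0.6],[-0.01,0.038,0,0,0,0,0.6],[-0.01,0.038,0,0,0,0,0.6],[-0.01,0.038,0,0,0,0,0.6],[-0.01,0.038,0,0,0,0,0.6],[0,0,0,0,0,0,0.6]]]'

```text
clock: 8.27
ee_pos: [0.4958, -0.3148, 0.249]
tcp_rot: [179.9, 0.2, 7.4]
ft_force: [-0.2, 0.9, -0.6]
grip_width: 0.592
grip_force: 0.0
```

```bash
python3 - <<'E'
from h import *
s=sense();print(s["ee_pos"],s["ft_force"],s["ft_torque"],s["joint_pos"])
im,d=snapshot("top");np.save("pics/top3.npy",d);b=im[160:250,180:345,::-1]
cv2.imwrite("pics/top3.png",im[:,:,::-1])
cv2.imwrite("pics/top3c.png",cv2.resize(b,(792,432),interpolation=cv2.INTER_CUBIC))
E
```

```text
[ 0.4957743  -0.31476972  0.24901004] [-0.17261546  0.92800916 -0.56268246] [ 0.02032624 -0.02563791 -0.04046363] [-35.62268034   3.72118564  69.40981232  -0.18958585 106.93994307
  46.93198541]
```

View pics/top3c.png

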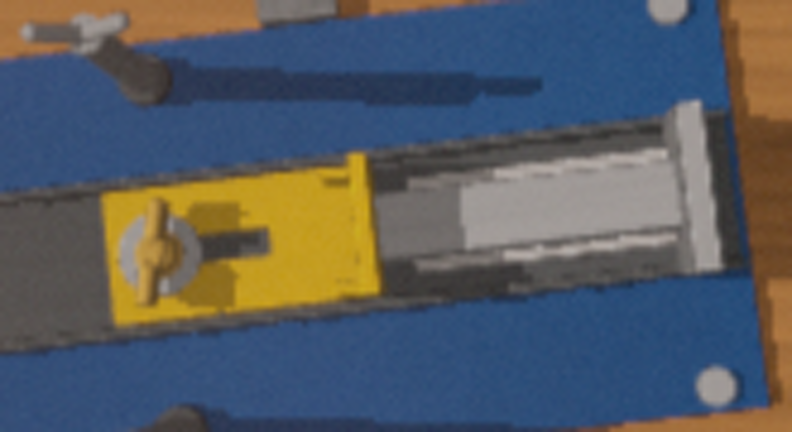

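```bash
python3 - <<'E'
from h import *
np.set_printoptions(precision=4,suppress=True)
C=lambda u,v:(180+u/4.8-.4,160+v/4.8-.4)
a=np.radians(7.8);R=np.array([[np.cos(a),np.sin(a)],[-np.sin(a),np.cos(a)]])
f=lambda p:R@(p[:2]-[.5394,-.0226])
for n,p,z in [("face",(368,155),.087),("face",(381,293),.087),("plate in",(667,110),.05),("plate in low",(690,270),.05),("tube end",(683,200),.045),("footback",(102,195),.023),("footback",(115,326),.023),("tipA",(157,200),.058),("tipB",(147,304),.058),("washer",(158,253),.027)]:
    w=onz("top",C(*p),z);print(n,w,f(w)*1000)
d=np.load("pics/top3.npy");K,Rc,t=cam("top")
for p in [(675,110),(700,200),(600,205),(372,220),(157,215),(148,290),(155,250)]:
    u,v=[int(round(x)) for x in C(*p)];w=Rc.T@(d[v,u]*np.linalg.solve(K,[u,v,1])-t);print(p,w)
E
```

```text
face [ 0.5725 -0.0431  0.087 ] [ 30.029  -24.7546]
face [ 0.5114 -0.0504  0.087 ] [-31.4778 -23.7677]
plate in [ 0.5996 -0.1789  0.05  ] [  38.4373 -163.0485]
plate in low [ 0.526  -0.1904  0.05  ] [ -36.0278 -164.4538]
tube end [ 0.5584 -0.1874  0.045 ] [  -3.4937 -165.8346]
footback [0.5559 0.0874 0.023 ] [ 31.2322 106.706 ]
footback [0.4935 0.0787 0.023 ] [-31.7523 106.6374]
tipA [0.552  0.0552 0.058 ] [23.042  75.3465]
tipB [0.5041 0.0581 0.058 ] [-23.9987  84.7249]
washer [0.5286 0.0587 0.027 ] [ 0.3436 82.059 ]
(675, 110) [ 0.5963 -0.1799  0.0708]
(700, 200) [ 0.5571 -0.1904  0.0773]
(600, 205) [ 0.5559 -0.15    0.0458]
(372, 220) [ 0.5446 -0.0453  0.0853]
(157, 215) [0.5457 0.0551 0.0617]
(148, 290) [0.5105 0.0581 0.0622]
(155, 250) [0.5285 0.0564 0.0496]
```

The stop's face and the end plate's inner face are 140 mm apart, which is the tube's length, so the tube is butted home. The nut is at about (0.528, 0.0575) and its wings lie at about -4.5° in the world frame. Next I move above it.

>>> arm_command --motion '[[[0.008,-0.0365,0,0,0,0,0.5],[0.008,-0.0365,0,0,0,0,0.5],[0.008,-0.0365,0,0,0,0,0.5],[0.008,-0.0365,0,0,0,0,0.5],[0.008,-0.0365,0,0,0,0,0.5],[0.008,-0.0365,0,0,0,0,0.5],[0.008,-0.0365,0,0,0,0,0.5],[0.008,-0.0365,0,0,0,0,0.5],[0.008,-0.0365,0,0,0,0,0.5],[0.008,-0.0365,0,0,0,0,0.5]]]'

```text
clock: 9.15
ee_pos: [0.5268, 0.0669, 0.251]
tcp_rot: [-180.0, -0.0, 7.9]
ft_force: [0.6, -0.5, 0.4]
grip_width: 0.499
grip_force: 0.0
```

>>> arm_command --motion '[[[0,0,0,0,0,6.1,0.5],[0,0,0,0,0,6.1,0.5],[0,0,0,0,0,0,0.5],[0,0,0,0,0,0,0.5]]]'

```text
clock: 9.48
ee_pos: [0.5272, 0.0648, 0.2508]
tcp_rot: [-180.0, -0.0, -4.1]
ft_force: [-0.1, 0.6, -0.3]
grip_width: 0.504
grip_force: 0.0
```

>>> arm_command --motion '[[[0.0013,0.0072,0.02,0,0,0,0.5],[0,0,0.03,0,0,0,0.5],[0,0,0.03,0,0,0,0.5],[0,0,0.03,0,0,0,0.5],[0,0,0.03,0,0,0,0.5],[0,0,0.025,0,0,0,0.5],[0,0,0.02,0,0,0,0.5],[0,0,0.015,0,0,0,0.5],[0,0,0.01,0,0,0,0.5],[0,0,0.007,0,0,0,0.5]]]'

```text
clock: 10.32
ee_pos: [0.5277, 0.0564, 0.0324]
tcp_rot: [180.0, 0.1, -4.3]
ft_force: [-0.4, 0.1, -0.2]
grip_width: 0.5
grip_force: 0.0
```

>>> arm_command --motion '[[[0,0,0,0,0,0,0.2],[0,0,0,0,0,0,0.2],[0,0,0,0,0,0,0.2],[0,0,0,0,0,0,0.0],[0,0,0,0,0,0,0.0],[0,0,0,0,0,0,0.0],[0,0,0,0,0,0,0.0]]]' --grip_force 10

```text
clock: 10.9
ee_pos: [0.5292, 0.0574, 0.035]
tcp_rot: [-179.9, -0.1, -4.4]
ft_force: [0.4, 4.4, 4.3]
grip_width: 0.206
grip_force: 10.0
```

```bash
python3 - <<'E'
from h import *
s=sense();print({k:s[k] for k in("ee_pos","tcp_rot","ft_force","ft_torque","grip_width")})
E
```

```text
{'ee_pos': array([0.52916685, 0.05737693, 0.03498133]), 'tcp_rot': array([-1.79907676e+02, -1.37014510e-01, -4.36521827e+00]), 'ft_force': array([0.4202609 , 4.38083409, 4.32225899]), 'ft_torque': array([ 0.81597972, -0.11712956, -0.01937892]), 'grip_width': 0.20626900078907245}
```

The opening is 18 mm, so the fingertips are on the hub. I'll open a little, rise clear of the hub top, and close again.

>>> arm_command --motion '[[[0,0,0,0,0,0,0.45],[0,0,0,0,0,0,0.45],[0,0,-0.005,0,0,0,0.45],[0,0,-0.005,0,0,0,0.45],[0,0,0,0,0,0,0.1],[0,0,0,0,0,0,0.1],[0,0,0,0,0,0,0],[0,0,0,0,0,0,0],[0,0,0,0,0,0,0],[0,0,0,0,0,0,0]]]'

```text
clock: 11.73
ee_pos: [0.5282, 0.0574, 0.0434]
tcp_rot: [-179.9, 0.0, -4.4]
ft_force: [0.2, 4.4, 0.2]
grip_width: 0.089
grip_force: 10.0
```

```bash
python3 - <<'E'
from h import *
s=sense();print({k:s[k] for k in("ee_pos","tcp_rot","ft_force","ft_torque","grip_width")})
im,d=snapshot("side");b=im[105:195,170:300,::-1]
cv2.imwrite("pics/nut1.png",cv2.resize(b,(780,540),interpolation=cv2.INTER_CUBIC))
E
```

```text
{'ee_pos': array([0.52821388, 0.05741444, 0.04342288]), 'tcp_rot': array([-1.79906909e+02,  2.20428382e-02, -4.37403719e+00]), 'ft_force': array([0.1805836 , 4.38358723, 0.15389705]), 'ft_torque': array([ 0.80705663, -0.11679115, -0.01359696]), 'grip_width': 0.08942416953396094}
```

The opening is now 7.9 mm, so I have the wing. First arc clockwise, with the tool shifted 1 mm to relieve the side load.

>>> arm_command --motion '[[[0,-0.0015,0,0,0,0,0],[0,0,0,0,0,3,0],[0,0,0,0,0,5,0],[0,0,0,0,0,5,0],[0,0,0,0,0,5,0],[0,0,0,0,0,5,0]]]' --grip_force 25

```text
clock: 12.28
ee_pos: [0.5281, 0.0573, 0.0432]
tcp_rot: [179.9, 0.0, -27.7]
ft_force: [0.4, -0.6, -0.7]
grip_width: 0.085
grip_force: 25.0
```

```bash
cat > st.py <<'E'
from h import *
np.set_printoptions(precision=3,suppress=True)
s=sense();print(*[s[k] for k in("clock","ee_pos","tcp_rot","ft_force","ft_torque","grip_width","joint_pos","joint_vel")])
E
python3 st.py
```

```text
12.2833 [0.528 0.057 0.043] [179.885   0.001 -27.661] [ 0.353 -0.555 -0.702] [-0.229  0.037  0.009] 0.08521725889623971 [  2.586  -3.013  97.126  -0.099  85.946 120.253] [-0.119  0.019  0.032 -0.064  0.025 59.451]
```

>>> arm_command --motion '[[[0,0,0,0,0,4.5,0],[0,0,0,0,0,4.5,0],[0,0,0,0,0,0,0]]]'

```text
clock: 12.53
ee_pos: [0.5281, 0.0572, 0.0432]
tcp_rot: [179.9, -0.0, -36.6]
ft_force: [-0.4, -3.1, -0.7]
grip_width: 0.092
grip_force: 25.0
```

```bash
python3 st.py
```

```text
12.5333 [0.528 0.057 0.043] [179.878  -0.015 -36.58 ] [-0.424 -3.053 -0.728] [-0.36   0.137 -0.043] 0.0915429882461288 [  2.578  -3.011  97.128  -0.104  85.949 129.166] [-0.022  0.014 -0.026  0.065 -0.049 -7.789]
```

>>> arm_command --motion '[[[0,0,0,0,0,0,0.85],[0,0,0,0,0,0,0.85],[0,0,0,0,0,0,0.85],[0,0,0,0,0,0,0.85],[0,0,0,0,0,-6.8,0.85],[0,0,0,0,0,-6.8,0.85],[0,0,0,0,0,-6.8,0.85],[0,0,0,0,0,-6.8,0.85],[0,0,0,0,0,-6.8,0.85],[0,0,0,0,0,-6.8,0.85]]]'

```text
clock: 13.37
ee_pos: [0.5285, 0.0582, 0.0438]
tcp_rot: [-180.0, -0.0, 4.8]
ft_force: [-0.2, -0.3, -0.3]
grip_width: 0.809
grip_force: 0.0
```

>>> arm_command --motion '[[[0,0,0,0,0,-6.8,0.85],[0,0,0,0,0,-6.8,0.85],[0,0,0,0,0,-6.8,0.85],[0,0,0,0,0,-6.8,0.85],[0,0,0,0,0,-6.8,0.85],[0,0,0,0,0,-6.8,0.85],[0,0,0,0,0,-6.8,0.85],[0,0,0,0,0,0,0.5],[0,0,0,0,0,0,0.5],[0,0,0,0,0,0,0.5]]]'

```text
clock: 14.2
ee_pos: [0.5285, 0.0581, 0.0437]
tcp_rot: [180.0, -0.0, 51.8]
ft_force: [0.8, 1.2, -0.3]
grip_width: 0.661
grip_force: 0.0
```

```bash
python3 st.py
```

```text
14.2 [0.528 0.058 0.044] [179.993  -0.007  51.824] [ 0.792  1.181 -0.344] [0.007 0.01  0.024] 0.6613102300728133 [ 2.607 -3.032 97.095  0.001 85.928 40.783] [-0.13   0.02  -0.061 -0.033  0.017 -0.624]
```

>>> arm_command --motion '[[[0,0,0,0,0,0,0.4],[0,0,0,0,0,0,0.4],[0,0,0,0,0,0,0.4],[0,0,0,0,0,5,0.4],[0,0,0,0,0,5,0.4],[0,0,0,0,0,5,0.4]]]'

```text
clock: 14.7
ee_pos: [0.5283, 0.0582, 0.0436]
tcp_rot: [-180.0, 0.0, 36.7]
ft_force: [-1.3, 0.5, -1.1]
grip_width: 0.564
grip_force: 25.0
```

```bash
python3 st.py
```

```text
14.7 [0.528 0.058 0.044] [-179.988    0.011   36.733] [-1.308  0.51  -1.098] [ 0.078  0.18  -0.002] 0.5639955043976111 [ 2.614 -3.033 97.106  0.004 85.942 55.881] [-0.086  0.101  0.084 -0.088 -0.105 59.63 ]
```

>>> arm_command --motion '[[[0,0,0,0,0,5,0.4],[0,0,0,0,0,5,0.4],[0,0,0,0,0,5,0.4],[0,0,0,0,0,0,0.4]]]'

```text
clock: 15.03
ee_pos: [0.5284, 0.0579, 0.0435]
tcp_rot: [180.0, 0.0, 21.8]
ft_force: [-0.0, -0.3, -0.1]
grip_width: 0.566
grip_force: 25.0
```

```bash
python3 st.py
```

```text
15.0333 [0.528 0.058 0.043] [179.985   0.013  21.796] [-0.047 -0.311 -0.098] [-0.083  0.081  0.022] 0.565642945582401 [ 2.603 -3.023 97.11  -0.019 85.92  70.808] [ 0.069  0.045  0.011 -0.009 -0.018 -8.811]
```

>>> arm_command --motion '[[[0,0,0,0,0,5,0.4],[0,0,0,0,0,5,0.4],[0,0,0,0,0,5,0.4],[0,0,0,0,0,0,0.4]]]'

```text
clock: 15.37
ee_pos: [0.5284, 0.0577, 0.0434]
tcp_rot: [180.0, 0.0, 6.9]
ft_force: [0.3, -1.4, -0.9]
grip_width: 0.567
grip_force: 25.0
```

```bash
python3 st.py
```

```text
15.3667 [0.528 0.058 0.043] [179.961   0.009   6.946] [ 0.324 -1.39  -0.926] [-0.218 -0.022  0.03 ] 0.5667105034210917 [ 2.593 -3.015 97.112 -0.039 85.909 85.65 ] [-0.109 -0.019 -0.048 -0.046 -0.015 -8.214]
```

>>> arm_command --motion '[[[0,0,0,0,0,5,0.4],[0,0,0,0,0,5,0.4],[0,0,0,0,0,5,0.4],[0,0,0,0,0,0,0.4]]]' --grip_force 30

```text
clock: 15.7
ee_pos: [0.5284, 0.0575, 0.0433]
tcp_rot: [179.9, 0.0, -8.0]
ft_force: [-0.4, -2.1, -1.9]
grip_width: 0.565
grip_force: 30.0
```

```bash
python3 st.py
```

```text
15.7 [0.528 0.057 0.043] [179.937   0.004  -7.956] [-0.366 -2.085 -1.92 ] [-0.459 -0.079  0.002] 0.5650025302174161 [  2.581  -3.01   97.117  -0.062  85.907 100.541] [-0.071  0.069  0.062  0.076 -0.03  -7.725]
```

>>> arm_command --motion '[[[0,0,0,0,0,5,0.4],[0,0,0,0,0,5,0.4],[0,0,0,0,0,5,0.4],[0,0,0,0,0,0,0.4]]]'

```text
clock: 16.03
ee_pos: [0.5283, 0.0573, 0.0432]
tcp_rot: [179.9, -0.0, -22.9]
ft_force: [-0.3, -4.1, -2.1]
grip_width: 0.567
grip_force: 30.0
```

```bash
python3 st.py
```

```text
16.0333 [0.528 0.057 0.043] [179.911  -0.005 -22.889] [-0.316 -4.147 -2.054] [-0.695 -0.042 -0.019] 0.5670730762088302 [  2.571  -3.007  97.126  -0.083  85.914 115.466] [-0.049 -0.054 -0.05  -0.032  0.17  -7.446]
```

>>> arm_command --motion '[[[0,0,0,0,0,5,0.4],[0,0,0,0,0,5,0.4],[0,0,0,0,0,4,0.4],[0,0,0,0,0,0,0.4]]]'

```text
clock: 16.37
ee_pos: [0.5282, 0.0571, 0.0431]
tcp_rot: [179.9, -0.0, -36.8]
ft_force: [0.4, -5.4, -3.9]
grip_width: 0.564
grip_force: 30.0
```

```bash
python3 st.py
```

```text
16.3667 [0.528 0.057 0.043] [179.889  -0.019 -36.807] [ 0.41  -5.401 -3.931] [-0.93  -0.07   0.027] 0.563924403528153 [  2.567  -3.006  97.135  -0.098  85.925 129.382] [ 0.076  0.067  0.087 -0.077  0.015 -5.897]
```

>>> arm_command --motion '[[[0,0,0,0,0,0,0.85],[0,0,0,0,0,0,0.85],[0,0,0,0,0,0,0.85],[0,0,0,0,0,-6.8,0.85],[0,0,0,0,0,-6.8,0.85],[0,0,0,0,0,-6.8,0.85],[0,0,0,0,0,-6.8,0.85],[0,0,0,0,0,-6.8,0.85],[0,0,0,0,0,-6.8,0.85],[0,0,0,0,0,-6.8,0.85]]]'

```text
clock: 17.2
ee_pos: [0.5287, 0.0587, 0.0441]
tcp_rot: [-180.0, -0.1, 11.1]
ft_force: [-0.5, -0.6, 0.3]
grip_width: 0.852
grip_force: 0.0
```

>>> arm_command --motion '[[[0,0,0,0,0,-6.8,0.85],[0,0,0,0,0,-6.8,0.85],[0,0,0,0,0,-6.8,0.85],[0,0,0,0,0,-6.8,0.6],[0,0,0,0,0,-6.8,0.4],[0,0,0,0,0,-7,0.2],[0,0,0,0,0,0,0.15],[0,0,0,0,0,0,0],[0,0,0,0,0,0,0],[0,0,0,0,0,0,0]]]' --grip_force 25

```text
clock: 18.03
ee_pos: [0.5285, 0.0583, 0.0438]
tcp_rot: [180.0, -0.0, 51.5]
ft_force: [-0.0, 1.3, -1.1]
grip_width: 0.363
grip_force: 0.0
```

>>> arm_command --motion '[[[0,0,0,0,0,0,0],[0,0,0,0,0,0,0],[0,0,0,0,0,0,0]]]'

```text
clock: 18.28
ee_pos: [0.5284, 0.0581, 0.0437]
tcp_rot: [180.0, -0.0, 51.6]
ft_force: [0.1, -0.5, -0.2]
grip_width: 0.135
grip_force: 0.0
```

```bash
python3 st.py
```

```text
18.2833 [0.528 0.058 0.044] [179.999  -0.004  51.579] [ 0.091 -0.479 -0.229] [-0.073  0.028  0.055] 0.13461815013100384 [ 2.607 -3.03  97.098  0.002 85.929 41.028] [ 0.072 -0.081  0.029 -0.019 -0.02  -0.17 ]
```

>>> arm_command --motion '[[[0,0,0,0,0,0,0],[0,0,0,0,0,0,0],[0,0,0,0,0,0,0],[0,0,0,0,0,4,0],[0,0,0,0,0,4,0],[0,0,0,0,0,4,0],[0,0,0,0,0,0,0]]]' --grip_force 35

```text
clock: 18.87
ee_pos: [0.5283, 0.0582, 0.0435]
tcp_rot: [-180.0, 0.0, 39.5]
ft_force: [-1.4, 2.1, 0.3]
grip_width: 0.087
grip_force: 34.9
```

```bash
python3 st.py
```

```text
18.8667 [0.528 0.058 0.044] [-179.975    0.012   39.465] [-1.406  2.104  0.28 ] [ 0.176  0.238 -0.013] 0.08690515525257456 [ 2.614 -3.028 97.11   0.013 85.942 53.147] [-0.069 -0.023 -0.016  0.148  0.018 -6.897]
```

>>> arm_command --motion '[[[0,0,0,0,0,4,0],[0,0,0,0,0,4,0],[0,0,0,0,0,4,0],[0,0,0,0,0,0,0]]]'

```text
clock: 19.2
ee_pos: [0.5283, 0.0581, 0.0434]
tcp_rot: [-180.0, 0.0, 27.6]
ft_force: [-1.5, 1.3, -0.0]
grip_width: 0.086
grip_force: 34.9
```

```bash
python3 st.py
```

```text
19.2 [0.528 0.058 0.043] [-179.996    0.015   27.579] [-1.455  1.316 -0.048] [ 0.156  0.178 -0.027] 0.0859591295964143 [ 2.606 -3.019 97.114 -0.002 85.921 65.026] [-0.098 -0.028 -0.048  0.013 -0.049 -6.284]
```

>>> arm_command --motion '[[[0,0,0,0,0,4,0],[0,0,0,0,0,4,0],[0,0,0,0,0,4,0],[0,0,0,0,0,0,0]]]'

```text
clock: 19.53
ee_pos: [0.5284, 0.0579, 0.0433]
tcp_rot: [180.0, 0.0, 15.7]
ft_force: [-1.7, 0.1, -1.9]
grip_width: 0.089
grip_force: 34.9
```

```bash
sed -i 's/"joint_pos","joint_vel"/"tau"/' st.py; python3 st.py
```

```text
19.5333 [0.528 0.058 0.043] [179.983   0.015  15.656] [-1.676  0.088 -1.88 ] [-0.015  0.066 -0.037] 0.0886207953835464 [ -0.031 -38.156 -40.578   0.008  -0.167   0.968]
```

>>> arm_command --motion '[[[0,0,0,0,0,4,0],[0,0,0,0,0,4,0],[0,0,0,0,0,0,0]]]'

```text
clock: 19.78
ee_pos: [0.5284, 0.0578, 0.0433]
tcp_rot: [180.0, 0.0, 7.7]
ft_force: [0.6, -0.9, -1.2]
grip_width: 0.088
grip_force: 34.9
```

```bash
python3 st.py
```

```text
19.7833 [0.528 0.058 0.043] [179.972   0.016   7.707] [ 0.568 -0.894 -1.172] [-0.116 -0.056 -0.03 ] 0.08818308751352505 [  0.357 -38.546 -40.823   0.241  -0.022   0.959]
```

>>> arm_command --motion '[[[0,0,0,0,0,4,0],[0,0,0,0,0,4,0],[0,0,0,0,0,0,0]]]'

```text
clock: 20.03
ee_pos: [0.5284, 0.0577, 0.0432]
tcp_rot: [180.0, 0.0, -0.3]
ft_force: [1.4, -0.9, -3.9]
grip_width: 0.085
grip_force: 34.9
```

```bash
python3 st.py
```

```text
20.0333 [0.528 0.058 0.043] [179.959   0.013  -0.26 ] [ 1.426 -0.881 -3.927] [-0.217 -0.081 -0.028] 0.08516809677010398 [  0.804 -38.954 -41.104   0.516   0.109   0.961]
```

>>> arm_command --motion '[[[0,0,0,0,0,4,0],[0,0,0,0,0,4,0],[0,0,0,0,0,0,0]]]'

```text
clock: 20.28
ee_pos: [0.5284, 0.0576, 0.0432]
tcp_rot: [179.9, 0.0, -8.2]
ft_force: [1.2, -1.7, -3.7]
grip_width: 0.085
grip_force: 34.9
```

```bash
python3 st.py
```

```text
20.2833 [0.528 0.058 0.043] [179.946   0.008  -8.24 ] [ 1.172 -1.734 -3.678] [-0.389 -0.206 -0.031] 0.08506212108116944 [  1.324 -39.371 -41.425   0.831   0.216   0.956]
```

>>> arm_command --motion '[[[0,0,0,0,0,4,0],[0,0,0,0,0,4,0],[0,0,0,0,0,0,0]]]'

```text
clock: 20.53
ee_pos: [0.5284, 0.0574, 0.0432]
tcp_rot: [179.9, 0.0, -16.2]
ft_force: [0.6, -3.0, -5.7]
grip_width: 0.088
grip_force: 35.0
```

```bash
python3 st.py
```

```text
20.5333 [0.528 0.057 0.043] [179.93    0.001 -16.227] [ 0.601 -2.998 -5.674] [-0.561 -0.209 -0.056] 0.08751525346901806 [  1.928 -39.7   -41.705   1.181   0.272   0.925]
```

>>> arm_command --motion '[[[0,0,0,0,0,4,0],[0,0,0,0,0,4,0],[0,0,0,0,0,0,0]]]'

```text
clock: 20.78
ee_pos: [0.5283, 0.0573, 0.0432]
tcp_rot: [179.9, -0.0, -24.2]
ft_force: [2.3, -5.2, -5.0]
grip_width: 0.086
grip_force: 35.0
```

```bash
python3 st.py
```

```text
20.7833 [0.528 0.057 0.043] [179.913  -0.005 -24.22 ] [ 2.26  -5.177 -5.   ] [-0.781 -0.196 -0.073] 0.0859377950189752 [  2.629 -39.955 -42.006   1.585   0.24    0.891]
```

Readings taken on the settling row are corrupted by a small rebound. From here I'll sample during steady, slow motion.

>>> arm_command --motion '[[[0,0,0,0,0,2,0],[0,0,0,0,0,2,0]]]'

```text
clock: 20.95
ee_pos: [0.5283, 0.0573, 0.0432]
tcp_rot: [179.9, -0.0, -28.1]
ft_force: [1.8, -4.6, -4.5]
grip_width: 0.092
grip_force: 34.9
```

```bash
sed -i 's/"tau"/"joint_vel","tau"/' st.py; python3 st.py
```

```text
20.95 [0.528 0.057 0.043] [179.907  -0.011 -28.087] [ 1.819 -4.553 -4.468] [-0.888 -0.167  0.11 ] 0.09227478299419122 [-0.06   0.08   0.058 -0.101  0.052 23.972] [  2.604 -39.951 -42.059   1.725   0.185  -0.502]
```

>>> arm_command --motion '[[[0,0,0,0,0,2,0],[0,0,0,0,0,2,0]]]'

```text
clock: 21.12
ee_pos: [0.5282, 0.0572, 0.0432]
tcp_rot: [179.9, -0.0, -32.1]
ft_force: [0.7, -5.1, -4.3]
grip_width: 0.086
grip_force: 34.9
```

```bash
python3 st.py
```

```text
21.1167 [0.528 0.057 0.043] [179.901  -0.016 -32.094] [ 0.663 -5.097 -4.296] [-0.848 -0.144  0.131] 0.08584823774642027 [ 0.012  0.008  0.068 -0.147  0.025 23.931] [  2.68  -39.922 -42.083   1.784   0.136  -0.418]
```

Contact is confirmed: 0.13 N·m in motion, rising 0.02 per 4°. About 20° more is needed. I'll finish this arc, then re-grip on the wing tips.

>>> arm_command --motion '[[[0,0,0,0,0,2.5,0],[0,0,0,0,0,2,0]]]'

```text
clock: 21.28
ee_pos: [0.5282, 0.0572, 0.0432]
tcp_rot: [179.9, -0.0, -36.6]
ft_force: [0.2, -6.0, -4.3]
grip_width: 0.091
grip_force: 34.8
```

```bash
python3 st.py
```

```text
21.2833 [0.528 0.057 0.043] [179.895  -0.025 -36.616] [ 0.166 -6.026 -4.251] [-0.9   -0.09   0.178] 0.09088171330226999 [-0.037  0.039  0.052  0.048  0.043 23.278] [  2.755 -39.885 -42.112   1.847   0.074  -0.295]
```

>>> arm_command --motion '[[[0,0,0,0,0,0,0.85],[0,0,0,0,0,0,0.85],[0,0,0,0,0,0,0.85],[0,0,0,0,0,0,0.85],[0,0,0,0,0,-6.8,0.85],[0,0,0,0,0,-6.8,0.85],[0,0,0,0,0,-6.8,0.85],[0,0,0,0,0,-6.8,0.85],[0,0,0,0,0,-6.8,0.85],[0,0,0,0,0,-6.8,0.85]]]'

```text
clock: 22.12
ee_pos: [0.5286, 0.0584, 0.0441]
tcp_rot: [-180.0, -0.0, 4.4]
ft_force: [1.0, 0.2, 0.8]
grip_width: 0.803
grip_force: 0.0
```

>>> arm_command --motion '[[[0,0,0,0,0,-6.8,0.85],[0,0,0,0,0,-6.8,0.85],[0,0,0,0,0,-6.8,0.85],[0,0,0,0,0,-6.8,0.85],[0,0,0,0,0,-6.8,0.85],[0,0,0,0,0,-6.8,0.85],[0,0,0,0,0,-6.8,0.85],[0,0,0,0,0,0,0.5],[0,0,0,0,0,0,0.5],[0,0,0,0,0,0,0.5]]]'

```text
clock: 22.95
ee_pos: [0.5285, 0.0583, 0.0438]
tcp_rot: [180.0, -0.0, 51.4]
ft_force: [-1.1, -1.1, 0.7]
grip_width: 0.658
grip_force: 0.0
```

>>> arm_command --motion '[[[0,0,0,0,0,0,0.4],[0,0,0,0,0,0,0.4],[0,0,0,0,0,0,0.4],[0,0,0,0,0,0,0.4]]]' --grip_force 40

```text
clock: 23.28
ee_pos: [0.5281, 0.0585, 0.0438]
tcp_rot: [-179.9, -0.0, 51.5]
ft_force: [-2.3, 2.4, 1.8]
grip_width: 0.562
grip_force: 40.0
```

```bash
python3 st.py
```

```text
23.2833 [0.528 0.058 0.044] [-179.947   -0.008   51.485] [-2.285  2.44   1.808] [ 0.352  0.461 -0.069] 0.5623950409034377 [ 0.076 -0.015 -0.033 -0.091  0.043 -0.225] [ -1.245 -36.355 -39.688  -0.705  -0.995  -0.071]
```

>>> arm_command --motion '[[[0,0,0,0,0,2,0.4],[0,0,0,0,0,2,0.4],[0,0,0,0,0,2,0.4]]]'

```text
clock: 23.53
ee_pos: [0.5282, 0.0583, 0.0438]
tcp_rot: [-180.0, 0.0, 45.4]
ft_force: [-2.3, 1.9, 1.9]
grip_width: 0.559
grip_force: 40.0
```

```bash
python3 st.py
```

```text
23.5333 [0.528 0.058 0.044] [-179.972    0.      45.425] [-2.262  1.925  1.936] [0.212 0.397 0.243] 0.5592338870688124 [ 0.014 -0.008  0.079 -0.026 -0.071 23.787] [ -1.205 -36.488 -39.629  -0.476  -0.84   -0.313]
```

>>> arm_command --motion '[[[0,0,0,0,0,2,0.4],[0,0,0,0,0,2,0.4]]]'

```text
clock: 23.7
ee_pos: [0.5283, 0.0583, 0.0437]
tcp_rot: [-180.0, 0.0, 41.4]
ft_force: [-1.8, 2.0, 0.9]
grip_width: 0.563
grip_force: 40.0
```

```bash
python3 st.py
```

```text
23.7 [0.528 0.058 0.044] [-179.98     0.005   41.428] [-1.822  1.959  0.921] [0.166 0.391 0.251] 0.5627337685721969 [ 0.041  0.049  0.088  0.06  -0.109 23.763] [ -1.117 -36.545 -39.611  -0.416  -0.781  -0.285]
```

>>> arm_command --motion '[[[0,0,0,0,0,2,0.4],[0,0,0,0,0,2,0.4]]]'

```text
clock: 23.87
ee_pos: [0.5283, 0.0582, 0.0437]
tcp_rot: [-180.0, 0.0, 37.4]
ft_force: [-1.9, 1.5, 2.3]
grip_width: 0.561
grip_force: 40.0
```

```bash
python3 st.py
```

```text
23.8667 [0.528 0.058 0.044] [-179.989    0.005   37.427] [-1.873  1.515  2.324] [0.123 0.359 0.27 ] 0.5607028428252645 [-0.188 -0.04  -0.06  -0.057  0.017 23.742] [ -1.023 -36.596 -39.595  -0.355  -0.727  -0.262]
```

It reads 0.27 N·m, which is snug. Release, lift straight out, and look.

>>> arm_command --motion '[[[0,0,0,0,0,0,0.8],[0,0,0,0,0,0,0.8],[0,0,0,0,0,0,0.8],[0,0,-0.01,0,0,0,0.8],[0,0,-0.03,0,0,0,0.8],[0,0,-0.04,0,0,0,0.8],[0,0,-0.04,0,0,0,0.8],[0,0,-0.04,0,0,0,0.8],[0,0,-0.04,0,0,0,0.8],[0,0,-0.02,0,0,0,0.8]]]'

```text
clock: 24.7
ee_pos: [0.5292, 0.058, 0.2707]
tcp_rot: [179.7, -0.4, 37.5]
ft_force: [-0.2, -0.6, 0.7]
grip_width: 0.8
grip_force: 0.0
```

>>> arm_command --motion '[[[0,0,0,0,0,0,0.8],[-0.022,0.033,0,0,0,0,0.8],[-0.022,0.033,0,0,0,0,0.8],[-0.022,0.033,0,0,0,0,0.8],[-0.022,0.033,0,0,0,0,0.8],[-0.022,0.033,0,0,0,0,0.8],[-0.022,0.033,0,0,0,0,0.8],[0,0.033,0,0,0,0,0.8],[0,0.033,0,0,0,0,0.8],[0,0,0,0,0,0,0.8]]]'

```text
clock: 25.53
ee_pos: [0.5855, -0.2364, 0.2583]
tcp_rot: [-179.7, 0.2, 37.3]
ft_force: [1.5, -0.2, -1.6]
grip_width: 0.8
grip_force: 0.0
```

```bash
python3 - <<'E'
from h import *
im,d=snapshot("top");b=im[145:275,155:345,::-1]
cv2.imwrite("pics/fin.png",cv2.resize(b,(779,533),interpolation=cv2.INTER_CUBIC))
im,d=snapshot("side");cv2.imwrite("pics/fin_s.png",im[:,:,::-1])
E
python3 st.py
```

```text
25.6333 [ 0.584 -0.233  0.261] [-179.771    0.114   37.43 ] [-1.226  0.654  0.438] [-0.026 -0.002  0.013] 0.8010138456371795 [ 1.701 -3.706  0.666  0.246  0.461  0.22 ] [ -1.179 -46.657 -40.395  -0.068  -0.167  -0.049]
```

View pics/fin.png

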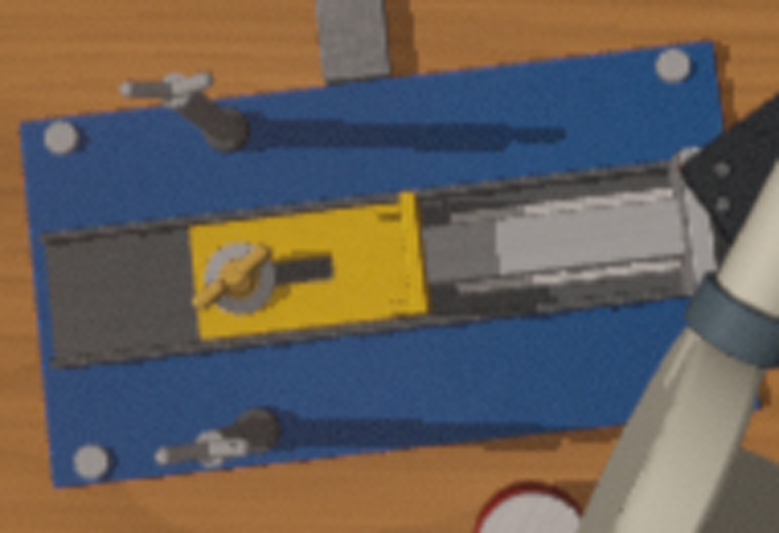

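Wings turned as expected, the stop looks home, and the tube is nested. I'll do a numeric check that the stop and tube did not shift while I tightened.

```bash
python3 - <<'E'
from h import *
A=cv2.imread("pics/top3.png");B=snapshot("top")[0][:,:,::-1]
g=lambda I,r:np.float32(cv2.cvtColor(np.ascontiguousarray(I),cv2.COLOR_BGR2GRAY)[r])
for n,r in [("stop plate",np.s_[188:226,248:270]),("foot back",np.s_[195:232,196:206]),("tube rear",np.s_[200:222,270:300]),("base ref",np.s_[165:195,162:182])]:
    a,b=g(A,r),g(B,r);print(n,cv2.phaseCorrelate(a,b,cv2.createHanningWindow(a.shape[::-1],cv2.CV_32F)))
O=cv2.imread("pics/top0.png")
for n,r in [("brush",np.s_[90:165,225:255]),("offcut",np.s_[275:298,190:232]),("tin",np.s_[260:300,265:305])]:
    print(n,cv2.phaseCorrelate(g(O,r),g(B,r)))
E
```

```text
stop plate ((0.03663364380717837, -0.13527020567086723), 0.9876905709505082)
foot back ((0.08383844521336314, 0.31115734894008185), 1.160442452430725)
tube rear ((-0.03138825446927207, -0.036117330395525116), 1.0813293172253502)
base ref ((0.14537771498547158, -0.1078111131334687), 0.9880674040317535)
brush ((-0.0003044403092573589, 0.4539761930554107), 0.9948072022332085)
offcut ((0.514218616304575, -0.07304035054509939), 0.9958224685103805)
tin ((-0.07302058056844984, -0.11886244031632742), 0.6220274049043656)
```

```bash
python3 -c "
from plant import *
print(job_done())"
```

```text
the job is handed in; nothing more can be done
None
```

I handed in the job at about 26 s of the 72 s limit. The tube is butted between the end plate and the stop, with a peak push of about 21 N. The wing nut is snug, last read at 0.27 N·m. The robot is clear and touching nothing, and in the last images the stop and tube had not moved during tightening.

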